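# Load the tube blocks into the mixer and click its lock

## Robot

A 7-joint arm with a two-finger parallel gripper is mounted at the origin on the work surface. World frame = base frame: x ahead of the robot, y to its left, z up, the work surface at z = 0. Lengths are in m, angles in rad, forces in N, time in s.
With the tool pointing down it reaches from about 0.4 to 0.9 m from the base axis. Payload 5.6 kg.
Tool frame: the origin (TCP) lies midway between the tips of the shut fingers; the grasp point (between the pads) lies arm.hold_point_z behind it (arm.hold_point_z is the distance from the TCP to the grasp point, in m); z points along the fingers, y is the line along which they close (so a half turn about z gives the same grasp; the last joint's range is limited). The gripper opens to 92 mm and grips with 3 to 60 N. Pads are 20 mm wide; open, the fingers measure 128 mm over their backs; the gripper's body (75 mm by 189 mm) begins 69 mm behind the grasp point.
Start: joints at [1.163, 0.468, -0.012, 1.603, 0.006, 1.071, -0.056], TCP at [0.232, -0.607, 0.215] pointing down, gripper open.
Joint ranges: [-2.53, 2.53], [-0.31, 2.02], [-1.57, 1.55], [0.28, 2.44], [-1.29, 4.43], [0.15, 1.84], [-2.92, 2.92]. Speed limits (rad/s): [2.57, 2.57, 3.14, 3.14, 3.14, 3.14, 3.14].

## Interface

Orientations are given as a unit quaternion [x, y, z, w].
In Python, from workcell import arm, optics, job gives the robot as it stands.
- The arm moves only by the shell command python3 -m pendant 'ROWS' [FORCE]. ROWS is JSON, a list of rows, each a list of 5 numbers: the shift along the tool's x, y, z in cm, then the turn about the tool's z in degrees, then the finger opening in cm, from 0 to 9.19. In form: [[tx, ty, tz, spin, grip], ...]. A call has 1 to 8 rows; each row is the pose to reach, as a shift and turn from the pose commanded when the call began, along the tool's axes at that moment; what a row does not reach only later rows make up. A row lasts 1/8 s, in which the tool goes at most 62.5 mm and 10.7 degrees, less where a joint would pass 70% of its speed; a pose out of reach is approached as far as the arm can. A call with a gripper value outside its range is refused whole. The fingers move at their own pace and stop on an object; FORCE is the grip in N (left out, the last holds). Time passes only in rows, so rows that repeat a pose let the fingers close. It gives the time, the measured TCP pose, the force, the opening and the grip force at its end, in the units of the state.
- arm.get_state(): the state, without advancing time (a new reading comes with each control period).
- optics.capture(name): name is "side" or "top"; returns a dict with "frame" (384x512x3 uint8, blue, green, red), "camera_matrix" (3x3 intrinsics, pixels), "position" and "orientation" of the camera in the world. Camera axes: x right, y down, z forward; pixel columns grow to the right and rows downward; lengths in m; the calibration is good to about 2 mm. A picture is of the moment at which its call begins. There is no depth.
- job.sign_off(): hands the job in; it is judged then, once.
The state is a dict: "time_s": time; "qpos": joint angles; "qvel": joint speeds; "effort": joint torques, N m; "tcp_pos": TCP position; "orientation": TCP orientation; "contact_force": force on the tool from outside, world axes, zero at the start; "ft_torque": the same for the moment, N m; "finger_gap": finger opening in m; "grasp_force": force on a finger pad.
Only numpy, scipy, OpenCV 4.12 (cv2) and the standard library are available. Lean on these libraries where they do the work, as an engineer would, in place of code of your own. Each camera call takes 0.05 s, during which the arm holds its last target. There are 200 camera calls.

## Task

Load the two aluminium tube blocks into the mixer, each flat on the floor of the bay that matches its length, then turn the wing knob between the bays clockwise (seen from above) until it clicks into its notch, so that the clamp bar lies over both blocks and the indicator pin on the deck stays popped up; do not leave it short of the click or turned on past it. Leave the tip box, the bottle and the tube rack where they are.

Things in the scene. Friction and masses are not known exactly. Their poses are not given: they have to be found in the camera images.
- mixer: White bench mixer, 190 (x) x 290 (y) mm, fixed to the bench, flat deck 60 mm above the bench. Origin: centre of its underside on the bench, z up. The lock hub stands at the centre of its deck; the bays lie on its +y and -y sides.
- bay_long (a point): Centre of the floor (the deck, 60 mm above the bench) of the long bay: a rectangle framed by 10 mm high, 5 mm thick steel lips, inside 127 mm (along x) by 43 mm (along y). 105 mm from the knob axis towards the mixer's +y.
- bay_short (a point): Centre of the floor of the short bay: the same lips, inside 97 mm (along x) by 43 mm (along y). 105 mm from the knob axis towards the mixer's -y.
- block_long: Loose aluminium tube block, 120 mm long (x), 36 mm wide (y), 45 mm high, about 0.45 kg, four dark wells in its top. Origin: centre of its underside, z up. It stands on the bench at the left or right of the mixer; either way round is right.
- block_short: Loose aluminium tube block that looks the same but is 90 mm long (x), 36 mm wide (y), 45 mm high, about 0.34 kg, three dark wells. Origin: centre of its underside, z up.
- knob_grip (a point): Point on the axis of the black wing knob, 134 mm above the bench, where to grip it; x runs along the wing, z up. The wing is 70 mm long (x), 14 mm thick (y), its top 150 mm and its foot 121 mm above the bench. It turns freely on a light drag. Turned clockwise, somewhere 1.4 to 2.0 rad from its start it stiffens (about 0.2 N m) over a bump and clicks into a notch that cannot be seen.
- clamp_bar (a point): Centre of the underside of the aluminium clamp bar (240 x 18 mm) that turns with the knob, below it, on its axis, x along the bar and the wing; bar and its 76 mm disc lie 109 to 115 mm above the bench. At the start it is clear of the bays; in the notch it lies over both blocks, square to the bays within 0.25 rad.
- hub_top (a point): Centre of the top of the round grey hub under the knob, 74 mm across, top 104 mm above the bench; holds the detent. The notch is about 0.2 rad past the top of the bump: let go short of the top, the knob springs back; forced on some 0.2 rad past the notch, it rides out over a second bump.
- click_pin (a joint): Height of the dark steel indicator pin (12 mm across) that stands on the deck 75 mm from the knob axis towards the mixer's +x, in m: 0 while the knob is on the plain track (its top then 10 mm above the deck), down to about -0.007 on a bump, about +0.007 when the knob rests in its notch. Worked by the knob; not to be pulled.
- tip_box: Bystander: pipette tip box, 85 x 125 x 58 mm, loose. Origin: centre of its underside.
- reagent_bottle: Bystander: white bottle, 64 mm across, 150 mm tall, loose. Origin: centre of its underside.
- tube_rack: Bystander: tube rack, 62 x 150 mm, 84 mm high with its tubes, loose. Origin: centre of its underside.

How it is judged:
By the outcome, as a careful person would: the job done as asked, in the order asked, and still so for the second after the job is handed in, with the robot touching nothing.
It also fails if it takes over 72 s, if anything falls off the work surface, if the arm or the gripper's body presses on something with over 40 N, if the wrist force passes 120 N, or if a joint passes its speed limit or range.

## Working session

There is one attempt and no reset: what is moved stays moved. The work goes in short steps, Python scripts to look and compute and a shell command to move; the robot and the scene stay as the last step left them, time stands still between calls to the robot, and variables do not carry over. Pictures are saved under pics/ and viewed, at most 12 in all, crops included, and the job is handed in when it is done.

```bash
mkdir -p pics; ls; python3 - <<'E'
from workcell import arm, optics
import cv2
print(arm.hold_point_z, arm.get_state())
for n in("top","side"):
    c=optics.capture(n); cv2.imwrite(f"pics/{n}0.png",c["frame"]); print(n,c["camera_matrix"],c["position"],c["orientation"])
E
```

```text
pics
0.0187 {'time_s': 0.0, 'qpos': array([ 1.16301899,  0.46838833, -0.01158583,  1.60361158,  0.00604197,
        1.07137669, -0.05628181]), 'qvel': array([-1.93315692e-04, -3.47099931e-04, -1.57969032e-03,  8.29364310e-04,
       -6.25002893e-05, -2.96842088e-05, -1.07030779e-03]), 'effort': array([-6.92684844e-04, -5.20578611e+01, -1.27176478e-02, -2.43750536e+01,
       -5.65595878e-02,  1.73620367e-02,  1.57051845e-04]), 'tcp_pos': array([ 0.23159107, -0.60673025,  0.21363809]), 'orientation': array([ 9.83416575e-01,  1.81358964e-01, -2.40110959e-04, -8.41808392e-04]), 'contact_force': array([ 0.20461279,  0.16664165, -0.13077475]), 'ft_torque': array([ 0.02777978,  0.02324782, -0.06416635]), 'grasp_force': 0.0, 'finger_gap': 0.0922926637315379}
top [[441.67427089   0.         263.19433743]
 [  0.         441.67427089 189.82486737]
 [  0.           0.           1.        ]] [0.38850636 0.00510143 1.11399284] [-0.70231192  0.70343542 -0.07858476  0.07590131]
side [[363.61670031   0.         246.97981401]
 [  0.         363.61670031 191.28897925]
 [  0.           0.           1.        ]] [ 0.23574842 -0.54286087  0.66668353] [ 0.87218294 -0.27171837  0.1240241  -0.38740684]
```

View pics/top0.png

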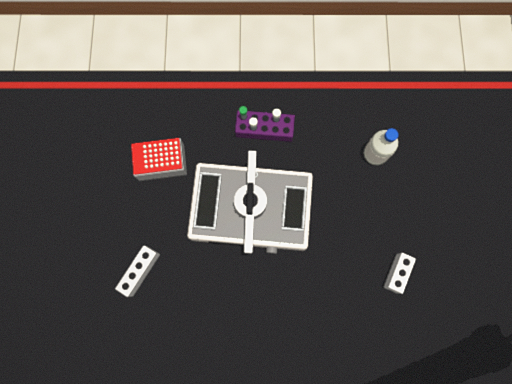

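View pics/side0.png

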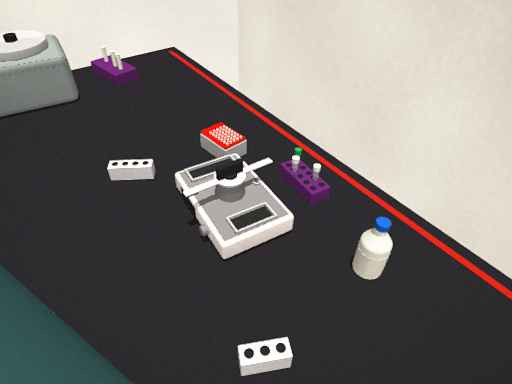

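The top view shows the long block with 4 wells at (137,271), the short block with 3 wells at (401,273), and the mixer at (251,206). Its long bay is at (207,201), its short bay at (294,208), and the bar runs up and down in the image, clear of both bays. The tip box, rack and bottle are at (159,158), (265,125) and (380,147).

```bash
cat > h.py <<'E'
import numpy as np, cv2
from scipy.spatial.transform import Rotation as R
from workcell import arm, optics
def ray(c,uv,z):
    d=R.from_quat(c["orientation"]).as_matrix()@np.linalg.inv(c["camera_matrix"])@np.array([uv[0],uv[1],1.])
    p=np.array(c["position"]); return (p+d*(z-p[2])/d[2])[:2]
def holes(c,box,thr,amin,amax,z,dark=True):
    x0,y0,x1,y1=box; g=cv2.cvtColor(c["frame"],cv2.COLOR_BGR2GRAY)[y0:y1,x0:x1]
    g=cv2.resize(g,None,fx=4,fy=4,interpolation=cv2.INTER_CUBIC)
    m=((g<thr) if dark else (g>thr)).astype(np.uint8)
    cs,_=cv2.findContours(m,cv2.RETR_LIST if dark else cv2.RETR_EXTERNAL,cv2.CHAIN_APPROX_NONE)
    out=[]
    for k in cs:
        a=cv2.contourArea(k)/16
        if amin<a<amax:
            q=(k[:,0]+.5)/4-.5+[x0,y0]
            P=np.array([ray(c,u,z) for u in q])
            (cx,cy),(w,h),an=cv2.minAreaRect((P*1000).astype(np.float32))
            out.append((np.round([cx,cy],1),np.round([w,h],1),round(an,1),round(a),np.round(q.mean(0),1)))
    return out
E
python3 - <<'E'
from h import *
c=optics.capture("top")
for nm,b in(("long",(105,235,170,305)),("short",(375,240,425,305))):
    print(nm); [print(o) for o in holes(c,b,110,15,200,.045)]
print("blockface")
for nm,b in(("long",(105,235,170,305)),("short",(375,240,425,305))):
    [print(o) for o in holes(c,b,200,200,5000,.045,False)]
print("bays"); 
for o in holes(c,(185,155,320,255),60,300,6000,.06): print(o)
print("mixer outline"); 
for o in holes(c,(180,145,325,262),100,3000,30000,.06,False): print(o)
cv2.imwrite("pics/crop.png",cv2.resize(c["frame"][145:262,180:325],None,fx=5,fy=5,interpolation=cv2.INTER_CUBIC))
E
```

```text
long
(array([394.4, 327.6]), array([14.1, 14.4]), 46.3, 30, array([125. , 285.8]))
(array([418.5, 313.4]), array([14.1, 14.3]), 65.9, 28, array([131.7, 275.4]))
(array([442.3, 299. ]), array([14.4, 13.5]), 89.9, 27, array([138.4, 265.3]))
(array([466.3, 284.5]), array([13.6, 14. ]), 57.4, 26, array([145. , 255.1]))
short
(array([ 399.1, -317.7]), array([13.8, 13.3]), 89.9, 26, array([397.7, 283.3]))
(array([ 424.4, -329.3]), array([14.5, 12.9]), 89.9, 27, array([402. , 272.5]))
(array([ 449.7, -341. ]), array([13.8, 14.2]), 85.8, 27, array([406. , 261.7]))
blockface
(array([430.4, 305.3]), array([ 36.1, 119.7]), 58.9, 744, array([135.4, 270.5]))
(array([ 424.2, -329.2]), array([36. , 90.1]), 65.3, 555, array([401.7, 272.7]))
bays
(array([578.3, -73.1]), array([39.3, 92.6]), 84.6, 578, array([293.7, 208. ]))
(array([597.7, 137.2]), array([ 38.7, 122.8]), 84.6, 754, array([207.1, 200.4]))
(array([589.6,  28.5]), array([335.3, 246.4]), 89.9, 3602, array([251.4, 206.2]))
mixer outline
(array([597.3,  30.6]), array([290.6, 255.1]), 84.8, 9534, array([251. , 204.8]))
```

View pics/crop.png

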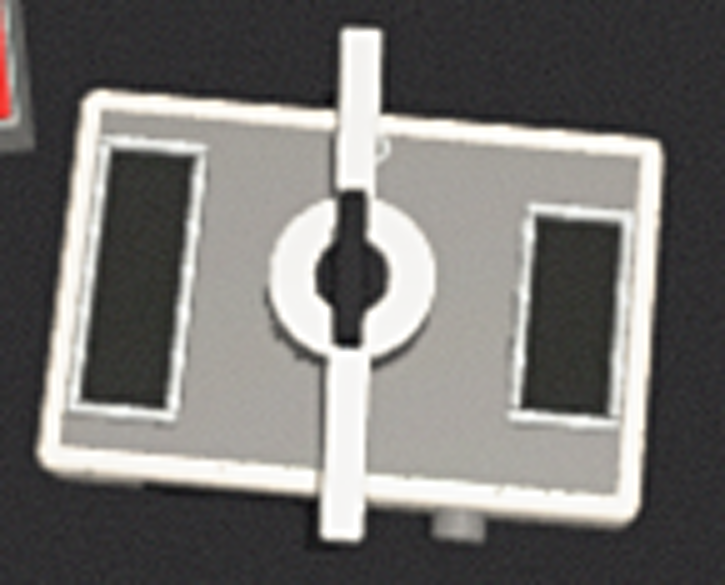

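The blocks measure 36x119.7 and 36x90.1 mm, against 36x120 and 36x90 given. The bay centres are 211 mm apart, against 210. Mixer yaw is about -5.3°. I'll take the short block first.

```bash
cat >> h.py <<'E'
def go(x,y,z,yaw):
    s=arm.get_state(); M=R.from_quat(s["orientation"]).as_matrix()
    cur=np.degrees(np.arctan2(M[1,0],M[0,0]))
    d=M.T@(np.array([x,y,z])-s["tcp_pos"])*100
    print("t",round(s["time_s"],2),"tcp",np.round(s["tcp_pos"],4),"yaw",round(cur,2),"tilt",np.round(M[:2,2],4),"gap",round(s["finger_gap"],4),"gf",round(s["grasp_force"],1),"F",np.round(s["contact_force"],1))
    print("shift cm",np.round(d,2),"spin",round(-((yaw-cur+180)%360-180),2))
E
python3 - <<'E'
from h import *
go(.4243,-.3293,.15,155.3)
E
```

```text
t 0.15 tcp [ 0.2317 -0.6068  0.2138] yaw 20.9 tilt [-0.0006  0.0012] gap 0.0921 gf 0.0 F [0.2 0.  0.6]
shift cm [ 27.9  -19.05   6.41] spin -134.4
```

```bash
python3 -m pendant '[[4,-3,0,-10,7],[9,-6,0,-20,7],[14,-9.5,1,-30,7],[19,-13,2,-40,7],[24,-16.5,3,-50,7],[27,-18.5,4,-60,7],[27.9,-19.05,5,-70,7],[27.9,-19.05,6,-80,7]]'
python3 -m pendant '[[0,0,0,-10,7],[0,0,0,-20,7],[0,0,0,-30,7],[0,0,0,-40,7],[0,0,0,-50,7],[0,0,0,-54.4,7],[0,0,0,-54.4,7]]'
python3 - <<'E'
from h import *
go(.4243,-.3293,.0145,155.3)
E
```

```text
time_s: 1.15
tcp_pos: [0.4254, -0.3283, 0.1542]
orientation: [0.633, 0.774, 0.0, -0.0]
contact_force: [0.0, -0.1, -0.6]
finger_gap: 0.0699
grasp_force: 0.0
time_s: 2.02
tcp_pos: [0.4243, -0.3298, 0.1543]
orientation: [0.214, 0.977, 0.0, -0.0]
contact_force: [0.1, -0.0, -0.2]
finger_gap: 0.07
grasp_force: 0.0
t 2.02 tcp [ 0.4243 -0.3298  0.1543] yaw 155.23 tilt [-0.0003  0.0004] gap 0.07 gf 0.0 F [ 0.1 -0.  -0.2]
shift cm [1.000e-02 4.000e-02 1.398e+01] spin -0.07
```

```bash
python3 -m pendant '[[0,0,4,0,7],[0,0.04,8,0,7],[0,0.04,12,0,7],[0,0.04,14,0,7],[0,0.04,14,0,7],[0,0.04,14,0,3],[0,0.04,14,0,3],[0,0.04,14,0,3]]' 40
python3 -m pendant '[[0,0,0,0,3],[0,0,0,0,3],[0,0,-3,0,3],[0,0,-8,0,3],[0,0,-14,0,3],[0,0,-17,0,3],[0,0,-17,0,3]]'
python3 - <<'E'
from h import *
c=optics.capture("side"); cv2.imwrite("pics/side1.png",c["frame"])
go(.5775,-.0728,.15,174.7)
E
```

```text
time_s: 3.02
tcp_pos: [0.4251, -0.33, 0.0155]
orientation: [0.214, 0.977, -0.001, 0.001]
contact_force: [-0.6, 0.3, -0.6]
finger_gap: 0.0419
grasp_force: 0.0
time_s: 3.9
tcp_pos: [0.4255, -0.33, 0.1861]
orientation: [0.214, 0.977, -0.001, 0.002]
contact_force: [-0.3, -0.0, -3.5]
finger_gap: 0.0358
grasp_force: 40.0
t 3.95 tcp [ 0.4242 -0.3294  0.1841] yaw 155.28 tilt [-0.0003 -0.0004] gap 0.0355 gf 40.0 F [-0.9  1.1 -4.5]
shift cm [-3.19 29.72  3.4 ] spin -19.42
```

View pics/side1.png

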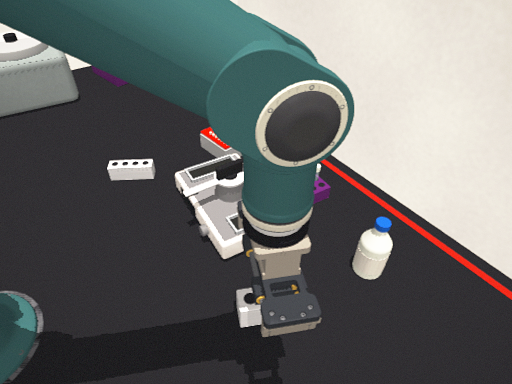

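The side view shows the short block held in the gripper at about (255,305), clear of the bench. The finger gap is 35.5 mm against a block width of 36 mm.

```bash
python3 -m pendant '[[-0.5,5,0,-4,3],[-1,10,0,-8,3],[-1.6,15,0,-12,3],[-2.2,20,0,-16,3],[-2.8,25,0,-19.42,3],[-3.19,29,0,-19.42,3],[-3.19,29.72,0,-19.42,3],[-3.19,29.72,0,-19.42,3]]'
python3 - <<'E'
from h import *
go(.5775,-.0728,.095,174.7)
c=optics.capture("top"); cv2.imwrite("pics/top2.png",cv2.resize(c["frame"][145:262,200:345],None,fx=5,fy=5,interpolation=cv2.INTER_CUBIC))
E
```

```text
time_s: 4.95
tcp_pos: [0.5766, -0.0726, 0.1823]
orientation: [0.046, 0.999, 0.0, -0.002]
contact_force: [-0.1, 0.2, -3.9]
finger_gap: 0.0358
grasp_force: 40.0
t 4.95 tcp [ 0.5766 -0.0726  0.1823] yaw 174.78 tilt [-0.0039  0.0004] gap 0.0358 gf 40.0 F [-0.1  0.2 -3.9]
shift cm [-0.13 -0.01  8.73] spin 0.08
```

View pics/top2.png

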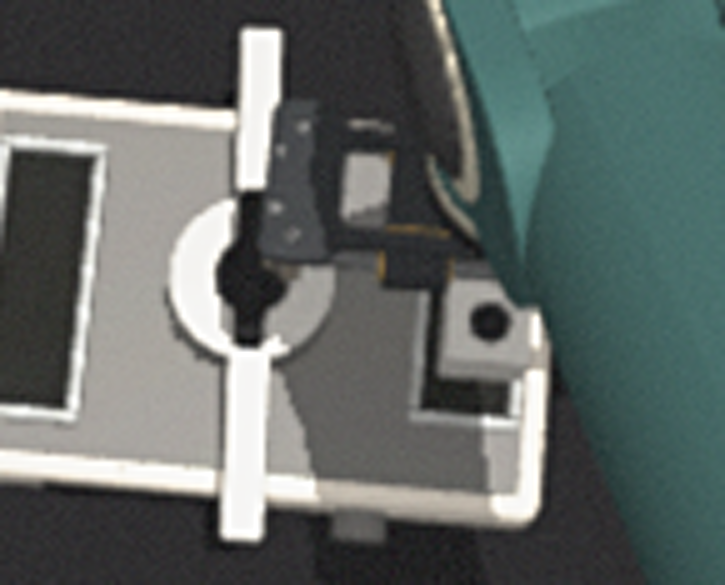

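Top view: the held block's near end and its end well are visible at crop (490,322), which is full-frame pixel (298,209.4). It sits above the short bay, displaced by its height. I'll check it by casting a ray at its top height.

```bash
python3 - <<'E'
from h import *
c=optics.capture("top")
s=arm.get_state(); M=R.from_quat(s["orientation"]).as_matrix()
for o in holes(c,(285,198,308,225),60,10,60,s["tcp_pos"][2]-.0148+.045):
    w=np.array(o[0])/1000; print(o, "local cm",(M.T[:2,:2]@(w-s["tcp_pos"][:2]))*100)
go(.5775,-.0728,.095,174.7)
E
```

```text
(array([548.1, -70.5]), array([14. , 14.2]), 89.0, 36, array([298.1, 209. ])) local cm [2.88543688 0.11798324]
(array([563.9, -81.6]), array([17.7, 16.4]), 89.9, 42, array([304. , 200.6])) local cm [ 1.20824771 -0.83884671]
t 5.05 tcp [ 0.5767 -0.0744  0.1832] yaw 174.62 tilt [-0.0027 -0.0006] gap 0.0355 gf 40.0 F [ 0.3  0.2 -3.5]
shift cm [-0.09  0.17  8.82] spin -0.08
```

```bash
python3 -m pendant '[[-0.13,0,3,0,3],[-0.13,0,6,0,3],[-0.13,0,8,0,3],[-0.13,0,9,0,3],[-0.13,0,9,0,3],[-0.13,0,9.5,0,3],[-0.13,0,10,0,3],[-0.13,0,10,0,3]]'
python3 - <<'E'
from h import *
go(.5775,-.0728,.0748,174.7)
E
```

```text
time_s: 6.05
tcp_pos: [0.579, -0.0729, 0.0844]
orientation: [0.046, 0.999, -0.0, -0.0]
contact_force: [-0.2, 0.7, -3.6]
finger_gap: 0.0356
grasp_force: 40.0
t 6.05 tcp [ 0.579  -0.0729  0.0844] yaw 174.72 tilt [-0.0004 -0.0001] gap 0.0356 gf 40.0 F [-0.2  0.7 -3.6]
shift cm [ 0.15 -0.01  0.96] spin 0.02
```

```bash
python3 -m pendant '[[0,0,0.4,0,3],[0,0,0.8,0,3],[0,0,1.0,0,3],[0,0,1.0,0,3]]'
python3 - <<'E'
from h import *
go(.5775,-.0728,.0748,174.7)
E
```

```text
time_s: 6.55
tcp_pos: [0.579, -0.0728, 0.0753]
orientation: [0.046, 0.999, -0.0, -0.0]
contact_force: [-3.4, -0.6, 5.2]
finger_gap: 0.0359
grasp_force: 40.0
t 6.55 tcp [ 0.579  -0.0728  0.0753] yaw 174.72 tilt [-0.0005 -0.0008] gap 0.0359 gf 40.0 F [-3.4 -0.6  5.2]
shift cm [ 0.15 -0.01  0.05] spin 0.02
```

```bash
python3 -m pendant '[[0,0,0,0,6],[0,0,0,0,6],[0,0,0,0,6],[0,0,-4,0,6],[0,0,-9,0,6],[0,0,-14,0,6],[0,0,-16,0,6],[0,0,-16,0,6]]'
python3 - <<'E'
from h import *
go(.4304,.3055,.15,149.1)
E
```

```text
time_s: 7.55
tcp_pos: [0.5797, -0.073, 0.2353]
orientation: [0.046, 0.999, -0.0, 0.001]
contact_force: [-0.1, -0.8, -1.0]
finger_gap: 0.0602
grasp_force: 0.0
t 7.55 tcp [ 0.5797 -0.073   0.2353] yaw 174.7 tilt [ 0.0019 -0.0008] gap 0.0602 gf 0.0 F [-0.1 -0.8 -1. ]
shift cm [18.38 36.32  8.47] spin 25.6
```

```bash
python3 -m pendant '[[2.5,5,0,4,7],[5,10,0,8,7],[7.5,15,0,12,7],[10,20,0,16,7],[12.5,25,0,20,7],[15.5,30.5,0,25,7],[18.38,36.32,3,25.6,7],[18.38,36.32,8,25.6,7]]'
python3 - <<'E'
from h import *
c=optics.capture("top"); cv2.imwrite("pics/top3.png",cv2.resize(c["frame"][145:262,180:325],None,fx=5,fy=5,interpolation=cv2.INTER_CUBIC))
go(.4304,.3057,.0145,149.1)
E
```

```text
time_s: 8.55
tcp_pos: [0.4275, 0.3102, 0.1536]
orientation: [0.263, 0.965, 0.002, 0.0]
contact_force: [1.2, -1.1, -0.3]
finger_gap: 0.0699
grasp_force: 0.0
t 8.6 tcp [0.4238 0.3055 0.1458] yaw 149.42 tilt [-0.0108 -0.0045] gap 0.07 gf 0.0 F [-1.7 -1.8 -4.9]
shift cm [-0.65  0.48 13.12] spin 0.32
```

View pics/top3.png

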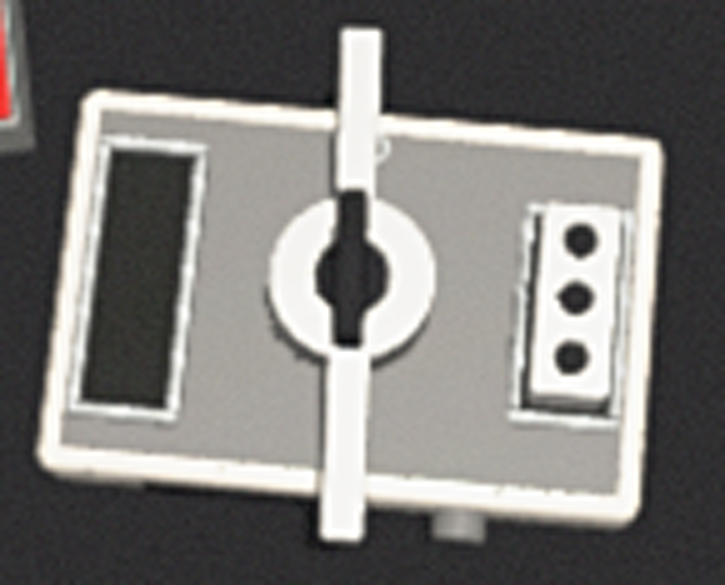

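The short block sits inside the short bay, with its wells at crop (580,240), (575,297) and (570,357). I'll let the arm settle and check the block numerically.

```bash
python3 -m pendant '[[0,0,0,0,7],[0,0,0,0,7]]' >/dev/null
python3 - <<'E'
from h import *
c=optics.capture("top")
for o in holes(c,(280,180,312,232),110,15,60,.105): print(o)
print(holes(c,(280,180,312,226),225,200,3000,.105,False))
go(.4304,.3057,.0145,149.1)
E
```

```text
(array([550.7, -69.5]), array([13.7, 14.1]), 26.6, 27, array([293.7, 216.1]))
(array([578.8, -72.3]), array([13.6, 13.8]), 44.0, 27, array([294.7, 204.2]))
(array([ 557.7, -107.5]), array([ 5.7, 85.1]), 88.5, 49, array([310.7, 213.9]))
(array([606.4, -74.9]), array([14.1, 13.9]), 43.9, 27, array([295.7, 192.6]))
[(array([578.2, -70.5]), array([41.8, 89.8]), 86.6, 543, array([294.4, 203.5]))]
t 8.9 tcp [0.431  0.3054 0.1559] yaw 149.0 tilt [0.002  0.0009] gap 0.0702 gf 0.0 F [-0.6  0.4  0.6]
shift cm [ 0.09 -0.03 14.14] spin -0.1
```

```bash
python3 -m pendant '[[0.05,0,4,0,7],[0.05,0,8,0,7],[0.05,0,12,0,7],[0.05,0,14.1,0,7],[0.05,0,14.1,0,7],[0.05,0,14.1,0,3],[0.05,0,14.1,0,3],[0.05,0,14.1,0,3]]' 45
python3 -m pendant '[[0,0,0,0,3],[0,0,0,0,3],[0,0,-3,0,3],[0,0,-8,0,3],[0,0,-14,0,3],[0,0,-17,0,3],[0,0,-17,0,3],[0,0,-17,0,3]]'
python3 - <<'E'
from h import *
go(.5971,.1367,.19,174.7)
E
```

```text
time_s: 9.9
tcp_pos: [0.4298, 0.3063, 0.0144]
orientation: [0.266, 0.964, 0.001, 0.001]
contact_force: [0.2, 0.0, -0.6]
finger_gap: 0.0424
grasp_force: 0.0
time_s: 10.9
tcp_pos: [0.4282, 0.3047, 0.1815]
orientation: [0.266, 0.964, -0.001, -0.001]
contact_force: [0.3, -0.1, -4.9]
finger_gap: 0.0361
grasp_force: 45.0
t 10.9 tcp [0.4282 0.3047 0.1815] yaw 149.11 tilt [-0.0027 -0.0022] gap 0.0361 gf 45.0 F [ 0.3 -0.1 -4.9]
shift cm [-23.12  -5.75  -0.85] spin -25.59
```

```bash
python3 -m pendant '[[-4,-1,0,-5,3],[-8.5,-2,0,-10,3],[-13,-3,0,-15,3],[-17.5,-4.3,0,-20,3],[-21,-5.2,0,-25,3],[-23.12,-5.75,0,-25.59,3],[-23.12,-5.75,0,-25.59,3],[-23.12,-5.75,0,-25.59,3]]'
python3 -m pendant '[[0,0,0,0,3],[0,0,0,0,3]]' >/dev/null
python3 - <<'E'
from h import *
c=optics.capture("top"); cv2.imwrite("pics/top4.png",cv2.resize(c["frame"][145:262,160:305],None,fx=5,fy=5,interpolation=cv2.INTER_CUBIC))
s=arm.get_state(); M=R.from_quat(s["orientation"]).as_matrix()
for o in holes(c,(160,145,240,262),70,10,60,s["tcp_pos"][2]-.0146+.045): print(o)
go(.5971,.1367,.09,174.7)
E
```

```text
time_s: 11.9
tcp_pos: [0.5964, 0.139, 0.1819]
orientation: [0.045, 0.999, 0.0, -0.002]
contact_force: [-0.1, 0.9, -5.6]
finger_gap: 0.0357
grasp_force: 45.0
(array([605. , 214.1]), array([11.2,  8.3]), 2.8, 11, array([160.9, 182.9]))
t 12.2 tcp [0.5977 0.1387 0.1837] yaw 174.78 tilt [ 0.0001 -0.0001] gap 0.0357 gf 45.0 F [-0.9  0.4 -4.9]
shift cm [ 0.05 -0.2   9.37] spin 0.08
```

View pics/top4.png

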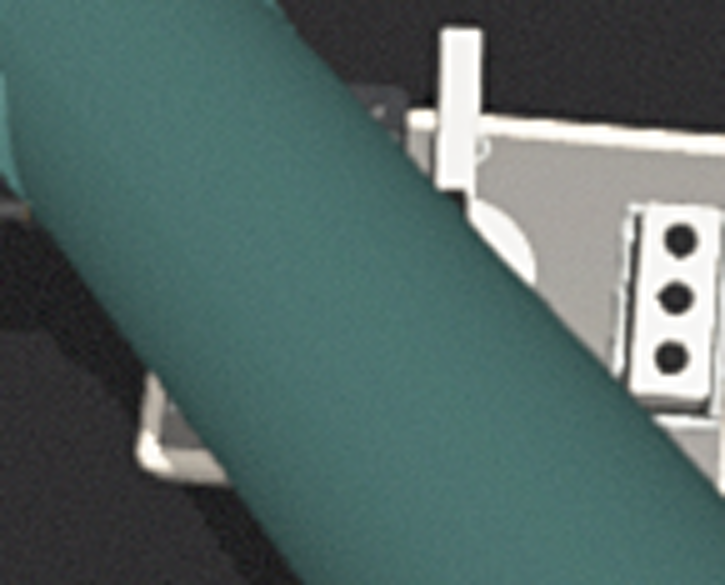

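The arm hides the long bay in the top view. At the short bay, TCP and camera agreed to within 1 mm, so I'll go by those coordinates and watch the force.

```bash
python3 -m pendant '[[0.05,-0.18,3,0,3],[0.05,-0.18,6,0,3],[0.05,-0.18,8,0,3],[0.05,-0.18,9.2,0,3],[0.05,-0.18,9.2,0,3],[0.05,-0.18,9.2,0,3]]'
python3 - <<'E'
from h import *
go(.5971,.1367,.0748,174.7)
E
```

```text
time_s: 12.95
tcp_pos: [0.5981, 0.1366, 0.0925]
orientation: [0.046, 0.999, 0.0, 0.001]
contact_force: [0.5, -0.1, -4.3]
finger_gap: 0.0352
grasp_force: 45.0
t 12.95 tcp [0.5981 0.1366 0.0925] yaw 174.71 tilt [0.0016 0.0005] gap 0.0352 gf 45.0 F [ 0.5 -0.1 -4.3]
shift cm [ 0.11 -0.    1.77] spin 0.01
```

```bash
python3 -m pendant '[[0.05,0,0.4,0,3],[0.05,0,0.8,0,3],[0.05,0,1.2,0,3],[0.05,0,1.5,0,3],[0.05,0,1.7,0,3],[0.05,0,1.8,0,3],[0.05,0,1.8,0,3]]'
```

```text
time_s: 13.82
tcp_pos: [0.5969, 0.1363, 0.0742]
orientation: [0.046, 0.999, -0.0, 0.0]
contact_force: [-3.0, -2.0, 3.4]
finger_gap: 0.0355
grasp_force: 45.0
```

```bash
python3 -m pendant '[[0,0,0,0,6],[0,0,0,0,6],[0,0,0,0,6],[0,0,-4,0,6],[0,0,-9,0,6],[0,0,-14,0,6],[0,0,-16,0,6],[4,4,-16,0,6]]'
python3 -m pendant '[[4,4,0,0,6],[8,8,0,0,6],[12,13,0,0,6],[12,13,0,0,6]]'
python3 - <<'E'
from h import *
c=optics.capture("top"); cv2.imwrite("pics/top5.png",cv2.resize(c["frame"][145:262,180:325],None,fx=5,fy=5,interpolation=cv2.INTER_CUBIC))
for o in holes(c,(190,165,312,232),110,15,60,.105): print(o)
print("wing")
for o in holes(c,(236,178,264,218),70,60,600,.15): print(o)
E
```

```text
time_s: 14.82
tcp_pos: [0.5638, 0.1766, 0.2341]
orientation: [0.051, 0.999, -0.0, 0.002]
contact_force: [0.5, 1.5, -1.0]
finger_gap: 0.0599
grasp_force: 0.0
time_s: 15.32
tcp_pos: [0.449, 0.3247, 0.2335]
orientation: [0.041, 0.999, 0.001, -0.001]
contact_force: [0.4, -0.7, -0.7]
finger_gap: 0.0598
grasp_force: 0.0
(array([550.6, -69.7]), array([13.9, 14. ]), 89.1, 28, array([293.7, 216.1]))
(array([556.2, 140.5]), array([14.1, 13.9]), 1.5, 29, array([202.8, 213.9]))
(array([544.3,  50.4]), array([56.9, 16.2]), 24.8, 27, array([241.6, 219.6]))
(array([578.9, -72.3]), array([13.6, 13.8]), 44.0, 27, array([294.7, 204.2]))
(array([583.8, 138.1]), array([13.9, 14.3]), 46.2, 28, array([204.3, 202.2]))
(array([ 558. , -107.5]), array([ 5.7, 85.7]), 88.5, 49, array([310.7, 213.7]))
(array([606.4, -74.9]), array([14.1, 13.9]), 43.9, 27, array([295.7, 192.6]))
(array([612. , 135.5]), array([13.6, 13.6]), 45.1, 26, array([205.7, 190.4]))
(array([639.4, 132.4]), array([13.7, 13.7]), 46.7, 26, array([207.3, 178.9]))
(array([672.4,  61.8]), array([44.5,  3.7]), 89.9, 17, array([237.8, 165.1]))
wing
(array([583.8,  31.2]), array([69.3, 29.5]), 0.1, 224, array([249.7, 198.4]))
```

View pics/top5.png

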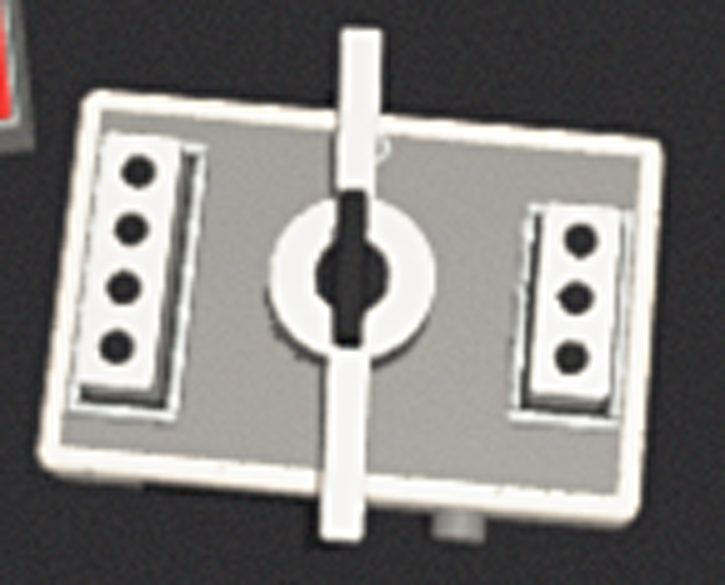

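Both blocks are in: long wells at crop (138,172) to (116,348), with the mean on the bay centre and the pitch matching z=105 mm. The bar runs from crop (361,28) to (342,541). I'll measure the knob axis and wing yaw from the bar.

```bash
python3 - <<'E'
from h import *
c=optics.capture("top")
P=lambda u,v,z: ray(c,(u/5+180-.4,v/5+145-.4),z)
a=P(361,28,.115);b=P(342,541,.115)
print(a,b,np.linalg.norm(a-b),(a+b)/2,np.degrees(np.arctan2(*(a-b)[::-1])))
print("disc",P(352,278,.115), "wing ends",P(353,190,.15),P(346,346,.121))
go(.5872,.0319,.20,177.5)
E
```

```text
[0.70675892 0.02780948] [0.46592341 0.03547309] 0.24095741476413676 [0.58634117 0.03164129] -1.8225893244076565
disc [0.58629741 0.03152318] wing ends [0.61961516 0.03032959] [0.55357444 0.03395307]
t 15.43 tcp [0.4528 0.3205 0.2329] yaw 174.82 tilt [-0.0007 -0.001 ] gap 0.0597 gf 0.0 F [ 0.5 -0.8  0.3]
shift cm [-16.   -27.52   3.3 ] spin -2.68
```

```bash
python3 -m pendant '[[-4,-6,0,-2,6],[-7.5,-11.5,0,-3.4,6],[-11,-17,0,-3.4,6],[-14.5,-22.5,0,-3.4,6],[-16,-27.5,0,-3.4,6],[-16,-27.5,0,-3.4,6],[-16,-27.5,0,-3.4,6]]'
python3 - <<'E'
from h import *
go(.5866,.0317,.119,178.2)
E
```

```text
time_s: 16.3
tcp_pos: [0.5871, 0.03, 0.2329]
orientation: [0.018, 1.0, 0.0, -0.001]
contact_force: [1.0, 0.4, 0.4]
finger_gap: 0.06
grasp_force: 0.0
t 16.3 tcp [0.5871 0.03   0.2329] yaw 177.91 tilt [-0.0012  0.0003] gap 0.06 gf 0.0 F [1.  0.4 0.4]
shift cm [ 0.05  0.17 11.39] spin -0.29
```

```bash
python3 -m pendant '[[0.05,0.1,4,0,6],[0.05,0.1,8,0,6],[0.05,0.1,10.5,0,6],[0.05,0.1,11.4,0,6],[0.05,0.1,11.4,0,6],[0.05,0.1,11.4,0,6]]' 
python3 -m pendant '[[0,0,0,0,1],[0,0,0,0,1],[0,0,0,0,1],[0,0,0,0,1],[0,0,0,0,1],[0,0,0,0,1]]' 25
python3 - <<'E'
from h import *
go(.5866,.0317,.119,178.2); print(arm.get_state()["ft_torque"])
E
```

```text
time_s: 17.05
tcp_pos: [0.5875, 0.0334, 0.1208]
orientation: [0.016, 1.0, 0.0, 0.001]
contact_force: [-0.2, -0.0, 0.3]
finger_gap: 0.0596
grasp_force: 0.0
time_s: 17.8
tcp_pos: [0.5875, 0.0312, 0.1214]
orientation: [0.017, 1.0, -0.001, 0.001]
contact_force: [-3.6, -4.4, 13.0]
finger_gap: 0.0141
grasp_force: 31.1
t 17.8 tcp [0.5875 0.0312 0.1214] yaw 178.02 tilt [ 0.0011 -0.0028] gap 0.0141 gf 31.1 F [-3.6 -4.4 13. ]
shift cm [0.09 0.05 0.24] spin -0.18
[-0.95121385  0.72118423  0.00987405]
```

Gripping gave an upward force of 13 N, so the tips probably rest on the knob's round foot. I'll open, rise 4 mm and grip again.

```bash
python3 -m pendant '[[0,0,0,0,3],[0,0,0,0,3],[0,0,-0.4,0,3],[0,0,-0.4,0,3],[0,0,-0.4,0,1],[0,0,-0.4,0,1],[0,0,-0.4,0,1],[0,0,-0.4,0,1]]' 25
python3 - <<'E'
from h import *
go(.5866,.0317,.123,178.2); print(arm.get_state()["ft_torque"])
E
```

```text
time_s: 18.8
tcp_pos: [0.5864, 0.0312, 0.1231]
orientation: [0.017, 1.0, -0.001, -0.001]
contact_force: [-1.0, -5.7, 0.6]
finger_gap: 0.0142
grasp_force: 25.0
t 18.8 tcp [0.5864 0.0312 0.1231] yaw 178.06 tilt [-0.0014 -0.002 ] gap 0.0142 gf 25.0 F [-1.  -5.7  0.6]
shift cm [-0.02  0.05  0.01] spin -0.14
[-1.04575503  0.09213307  0.05965114]
```

```bash
python3 -m pendant '[[0,-0.1,0,0,1],[0,-0.1,0,9,1],[0,-0.1,0,18,1],[0,-0.1,0,27,1],[0,-0.1,0,36,1],[0,-0.1,0,45,1],[0,-0.1,0,54,1],[0,-0.1,0,60,1]]'
python3 -m pendant '[[0,0,0,4,1],[0,0,0,8,1],[0,0,0,10,1],[0,0,0,10,1]]' 40
python3 - <<'E'
from h import *
go(.5866,.0317,.123,178.2); print(arm.get_state()["ft_torque"])
c=optics.capture("side"); cv2.imwrite("pics/s6.png",c["frame"])
E
```

```text
time_s: 19.8
tcp_pos: [0.5866, 0.0317, 0.1232]
orientation: [0.516, 0.857, -0.0, 0.0]
contact_force: [-0.2, -3.0, -1.2]
finger_gap: 0.0137
grasp_force: 25.0
time_s: 20.3
tcp_pos: [0.5867, 0.0317, 0.1232]
orientation: [0.587, 0.81, -0.0, -0.0]
contact_force: [-0.0, -4.0, -3.0]
finger_gap: 0.014
grasp_force: 40.0
t 20.3 tcp [0.5867 0.0317 0.1232] yaw 108.15 tilt [-0.0001 -0.0001] gap 0.014 gf 40.0 F [-0. -4. -3.]
shift cm [ 0.   -0.01  0.02] spin -70.05
[-0.61683335 -0.34823774  0.08400798]
```

View pics/s6.png

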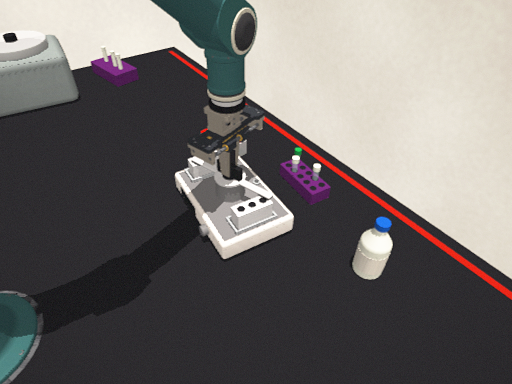

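The side view shows the knob gripped at (232,165) and the bar turned towards the short block. The pin is at about (257,182). I'll step on in small increments and watch the torque.

```bash
cat > t.py <<'E'
from h import *
s=arm.get_state(); M=R.from_quat(s["orientation"]).as_matrix()
c=optics.capture("side"); s2=arm.get_state()
cv2.imwrite("pics/p_%.2f.png"%s["time_s"],cv2.resize(c["frame"][165:200,240:290],None,fx=6,fy=6,interpolation=cv2.INTER_CUBIC))
print("turned",round(178.2-np.degrees(np.arctan2(M[1,0],M[0,0]))%360,2),"Mz",round(s["ft_torque"][2],3),round(s2["ft_torque"][2],3),"F",np.round(s["contact_force"],1))
E
p='python3 -m pendant'
python3 t.py
python3 -m pendant '[[0,0,0,2,1],[0,0,0,2,1]]'>/dev/null; python3 t.py
python3 -m pendant '[[0,0,0,2,1],[0,0,0,2,1]]'>/dev/null; python3 t.py
python3 -m pendant '[[0,0,0,2,1],[0,0,0,2,1]]'>/dev/null; python3 t.py
python3 -m pendant '[[0,0,0,2,1],[0,0,0,2,1]]'>/dev/null; python3 t.py
```

```text
turned 70.05 Mz 0.115 0.082 F [ 0.6 -2.8 -3.8]
turned 72.16 Mz -0.036 -0.018 F [ 2.3 -2.4 -6.3]
turned 74.15 Mz -0.033 -0.026 F [ 2.2 -3.  -9.3]
turned 76.16 Mz -0.102 -0.072 F [  4.7  -2.6 -10.4]
turned 78.19 Mz -0.21 -0.183 F [  4.3  -3.  -13.2]
```

```bash
python3 - <<'E'
from h import *
import glob
go(.5866,.0317,.123,178.2); print(arm.get_state()["ft_torque"], arm.get_state()["qpos"])
f=sorted(glob.glob("pics/p_*.png")); print(f)
a=cv2.imread("pics/side0.png")[165:200,240:290]; a=cv2.resize(a,None,fx=6,fy=6,interpolation=cv2.INTER_CUBIC)
b=[a,cv2.imread(f[0]),cv2.imread(f[-1])]
c=cv2.resize(optics.capture("side")["frame"][130:240,170:300],(390,330),interpolation=cv2.INTER_CUBIC)
out=np.zeros((540,800,3),np.uint8)
out[:210,:300]=b[0]; out[:210,400:700]=b[1]; out[210:420,:300]=b[2]; out[210:540,400:790]=c
cv2.imwrite("pics/m7.png",out)
E
```

```text
t 21.6 tcp [0.5868 0.0317 0.1233] yaw 100.02 tilt [-0.0001  0.0002] gap 0.0134 gf 40.0 F [  4.6  -3.1 -11.9]
shift cm [ 0.   -0.02  0.03] spin -78.18
[-0.54665001 -1.08188995 -0.18286354] [ 0.25053958  0.52645488 -0.47282026  1.8096516   0.30186307  0.8773314
 -0.18752863]
['pics/p_20.35.png', 'pics/p_20.65.png', 'pics/p_20.95.png', 'pics/p_21.25.png', 'pics/p_21.55.png']
```

View pics/m7.png

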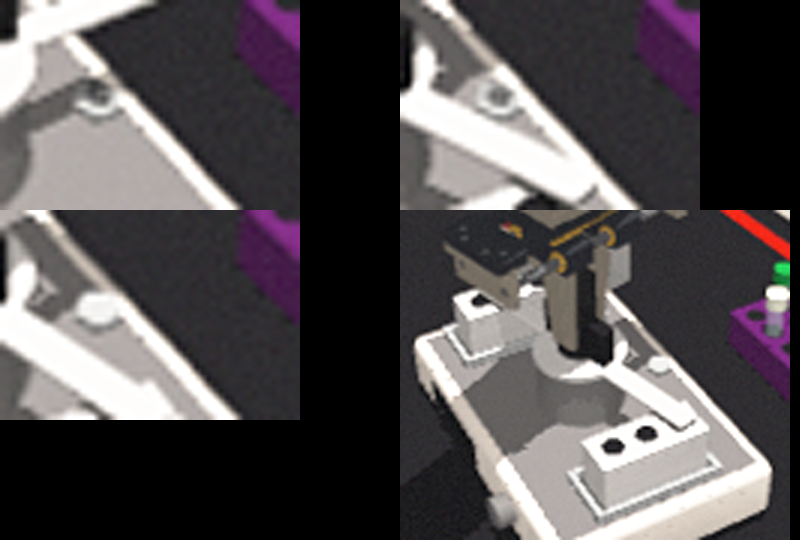

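The pin is now down: the dark cylinder at crop (97,95) has become a flat light ring. The knob is on the bump, and the bar is not yet square. I'll continue in small steps, tracking the pin.

```bash
cat >> t.py <<'E'
g=cv2.cvtColor(c["frame"],cv2.COLOR_BGR2GRAY)[170:190,252:261].astype(int)
m=g<120; print("  pin dark px",m.sum(), "rows", (170+np.where(m.any(1))[0]).tolist(), "min",g[4:18].min())
E
python3 - <<'E'
import cv2,glob
for f in ["pics/side0.png","pics/s6.png"]:
    g=cv2.cvtColor(cv2.imread(f),cv2.COLOR_BGR2GRAY)[170:190,252:261]; m=g<120; print(f,m.sum(),(170+m.any(1).nonzero()[0]).tolist())
E
python3 t.py
python3 -m pendant '[[0,0,0,2,1],[0,0,0,2,1]]'>/dev/null; python3 t.py
python3 -m pendant '[[0,0,0,2,1],[0,0,0,2,1]]'>/dev/null; python3 t.py
python3 -m pendant '[[0,0,0,2,1],[0,0,0,2,1]]'>/dev/null; python3 t.py
```

```text
pics/side0.png 58 [170, 171, 172, 173, 174, 175, 176, 177, 178, 179, 180, 181, 183]
pics/s6.png 52 [170, 171, 172, 173, 174, 175, 176, 177, 178, 180, 181]
turned 78.19 Mz -0.209 -0.201 F [  3.9  -2.3 -12.3]
  pin dark px 58 rows [170, 171, 172, 173, 174, 175, 176, 177, 178, 179] min 41
turned 80.21 Mz -0.154 -0.166 F [  4.1  -2.  -13. ]
  pin dark px 64 rows [170, 171, 172, 173, 174, 175, 176, 177, 178, 179, 180] min 42
turned 82.22 Mz -0.175 -0.259 F [  5.1  -2.8 -12.2]
  pin dark px 68 rows [170, 171, 172, 173, 174, 175, 176, 177, 178, 179, 180, 181] min 38
turned 84.22 Mz -0.248 -0.221 F [  4.1  -3.  -12.6]
  pin dark px 77 rows [170, 171, 172, 173, 174, 175, 176, 177, 178, 179, 180, 181, 183] min 41
```

```bash
python3 - <<'E'
import cv2,glob,numpy as np
f=sorted(glob.glob("pics/p_*.png"))[-9:]
print(f)
ims=[cv2.resize(cv2.imread(x)[40:160,40:180],(260,180)) for x in f]
while len(ims)<9: ims.append(ims[0]*0)
cv2.imwrite("pics/m8.png",np.vstack([np.hstack(ims[i:i+3]) for i in(0,3,6)]))
E
```

```text
['pics/p_20.35.png', 'pics/p_20.65.png', 'pics/p_20.95.png', 'pics/p_21.25.png', 'pics/p_21.55.png', 'pics/p_21.65.png', 'pics/p_21.95.png', 'pics/p_22.25.png', 'pics/p_22.55.png']
```

View pics/m8.png

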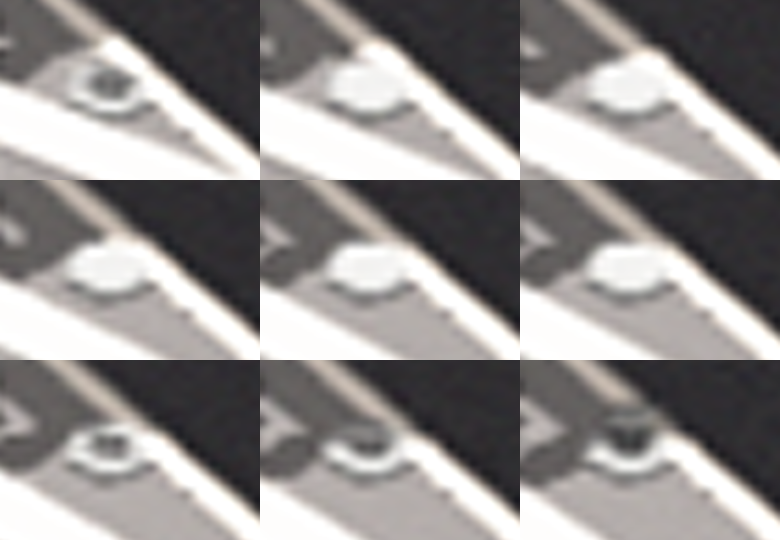

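The pin dips at 72–78° and has been rising since 80°. At 84° it stands above its original height. I'll take one more small step, then release so it settles in the notch.

```bash
python3 -m pendant '[[0,0,0,1.5,1],[0,0,0,1.5,1]]'>/dev/null; python3 t.py
python3 -m pendant '[[0,0,0,1.5,1],[0,0,0,1.5,1]]'>/dev/null; python3 t.py
```

```text
turned 85.68 Mz -0.045 -0.024 F [  5.2  -3.4 -12.4]
  pin dark px 81 rows [170, 171, 172, 173, 174, 175, 176, 177, 178, 179, 180, 181, 183] min 43
turned 87.17 Mz 0.035 0.008 F [  5.4  -3.3 -12.2]
  pin dark px 85 rows [170, 171, 172, 173, 174, 175, 176, 177, 178, 179, 180, 181, 182, 183] min 42
```

The torque has passed through zero at about 86.5°, so the knob is in the notch. I'll release and withdraw.

```bash
python3 -m pendant '[[0,0,0,0,4],[0,0,0,0,4],[0,0,0,0,4],[0,0,-4,0,4],[0,0,-9,0,4],[0,0,-14,0,4],[0,5,-14,0,4],[0,10,-14,0,4]]'
python3 -m pendant '[[0,6,0,0,4],[0,11,0,0,4],[0,11,0,0,4],[0,11,0,0,4],[0,11,0,0,4]]'
python3 - <<'E'
from h import *
c=optics.capture("top"); s=optics.capture("side")
out=np.zeros((580,800,3),np.uint8)
out[:580,:440]=cv2.resize(c["frame"][100:262,165:325][:,:],(440,580),interpolation=cv2.INTER_CUBIC)
out[:330,440:800]=cv2.resize(s["frame"][125:255,170:310],(360,330),interpolation=cv2.INTER_CUBIC)
out[340:580,440:740]=cv2.resize(s["frame"][165:193,240:275],(300,240),interpolation=cv2.INTER_CUBIC)
cv2.imwrite("pics/m9.png",out)
for o in holes(c,(190,165,312,232),110,15,60,.105): print(o[0],o[1])
E
```

```text
time_s: 24.2
tcp_pos: [0.6883, 0.0337, 0.266]
orientation: [0.7, 0.714, 0.001, 0.001]
contact_force: [0.4, -1.0, 0.6]
finger_gap: 0.0402
grasp_force: 0.0
time_s: 24.82
tcp_pos: [0.796, 0.036, 0.2651]
orientation: [0.7, 0.714, 0.0, 0.0]
contact_force: [0.7, 0.4, 0.7]
finger_gap: 0.0398
grasp_force: 0.0
[556.2 140.5] [14.1 13.9]
[612.  135.5] [13.6 13.6]
[639.4 132.4] [13.7 13.8]
[622.5 110.9] [ 5.  49.1]
```

View pics/m9.png

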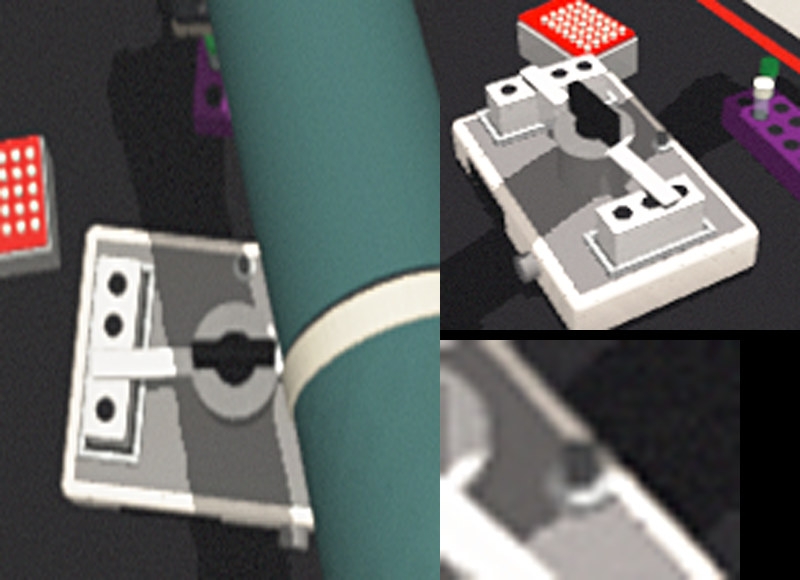

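The bar lies over both blocks, the pin stands up at crop (583,465), the blocks are unmoved and the arm is clear.

```bash
python3 -c "
from workcell import job
print(job.sign_off())"
```

```text
the job is handed in; nothing more can be done
None
```

Both blocks are flat in their matching bays, the knob is clicked into its notch with the clamp bar over both blocks and the indicator pin up, and the job was handed in at about 25 s of the allowed 72 s.

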